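# Raise the low end of the filtration manifold on a levelling wedge

### The arm

A 6-joint arm with a two-finger parallel gripper is mounted at the origin on the work surface. World frame = base frame: x ahead of the robot, y to its left, z up, the work surface at z = 0. Lengths are in mm, angles in rad, forces in N, time in s.
With the tool pointing down it reaches from about 350 to 975 mm from the base axis. Payload 7.1 kg.
Tool frame: the origin (TCP) lies between the finger pads; the fingertips stand 17 mm ahead of it and the grasp point (between the pads) lies 2 mm behind it; z points along the fingers, y is the line along which they close (so a half turn about z gives the same grasp; the last joint's range is limited). The gripper opens to 88 mm and grips with 3 to 60 N. Pads are 20 mm wide; open, the fingers measure 115 mm over their backs; the gripper's body (75 mm by 178 mm) begins 61 mm behind the grasp point.
Start: joints at [-1.253, 0.423, 1.63, -0, 1.089, -0.019], TCP at [206.56, -589.863, 239.675] pointing down, gripper open.
Joint ranges: [-3, 3], [-0.9, 2.11], [0.09, 2.58], [-1.31, 4.45], [0.11, 2.69], [-2.54, 2.54]. Speed limits (rad/s): [2.39, 2.39, 3.01, 3.14, 3.14, 3.14].

### API

Orientations are given as a rotation vector (axis times angle).
In Python, from workcell import ctrl, ticket, get_image gives the robot as it stands (ctrl), with the cameras as plain functions and the job (ticket).
- The arm moves only by the shell command python3 jog.py [OPENING], which reads ROWS from standard input. ROWS is a JSON list of rows, 1 to 5 of them, each an object with the fields x, y, z (the shift in fractions of the full range, 1 being 0.5 m), rx, ry, rz (a rotation vector in normalised numbers (1 is pi rad)); a field left out counts as zero; each row shifts and turns the commanded pose from where the row before left it, along the tool's axes as they then stand; what a row does not reach is not made up. A row lasts 1/12 s, in which the tool goes at most 41.7 mm and 0.125 rad, less where a joint would pass 70% of its speed; a pose out of reach is approached as far as the arm can. OPENING is the finger opening in mm, set as the command begins (- or left out keeps the last). The fingers move at their own pace and stop on an object; the grip force is fixed at half the most. Time passes only in rows, so rows that do not move let the fingers close. It prints the time, the measured TCP pose, the force, the opening and the grip force at its end. Input that does not fit is refused with a message, and nothing moves.
- ctrl.get_obs(): the state, without advancing time (a new reading comes with each control period).
- get_image(name): name is "scene" or "top" or "wrist"; returns a dict with "img" (480x640x3 uint8, red, green, blue), "fx", "fy", "cx", "cy" (pixels), "k1" (the pictures are not rectified: a ray, as slopes to the right and down, at radius r is drawn at 1 + k1 r^2 times it, then the intrinsics apply), "R" (3x3) and "t" (3): a world point X has camera coordinates R X + t. Camera axes: x right, y down, z forward; pixel columns grow to the right and rows downward; lengths in mm; the calibration is good to about 2 mm. A picture is of the moment at which its call begins. There is no depth.
- ticket.close_job(): hands the job in; it is judged then, once.
The state is a dict: "t": time; "qpos": joint angles; "qvel": joint speeds; "joint_torque": joint torques, N m; "ee_pos": TCP position; "orientation": TCP orientation; "ft_force": force on the tool from outside, world axes, zero at the start; "moment": the same for the moment, N m; "width": finger opening in mm; "grasp_force": force on a finger pad.
Only numpy, scipy, OpenCV 4.12 (cv2) and the standard library are available. Lean on these libraries where they do the work, as an engineer would, in place of code of your own. Each camera call takes 0.05 s, during which the arm holds its last target. There are 200 camera calls.

### The job

The filtration manifold sags at its free end: take the cover off the steel tray by its knob and lay it flat, right way up, on the bench beside the tray, take out the orange levelling wedge, set it flat on the white base plate in front of the manifold's steel jacking bar, and slide it nose first under the bar until the bar is raised about 4 mm and the foot just lifts off the base. Finish holding: keep the wedge gripped in place under the bar, do not let go. Lift with the wedge alone (the gripper must not touch the manifold) and leave the other things on the bench where they are.

Things in the scene. Friction and masses are not known exactly. Their poses are not given: they have to be found in the camera images.
- base: White base plate fixed to the bench, 130 mm wide (x), 6 mm thick. Origin on the bench straight below the jacking bar; +y runs along the plate to the manifold's pivot, z up. The plate spans y = -170 to +410 mm. The wedge lane (two yellow lines 52 mm apart) is its part with y below 0; push the wedge in along +y.
- manifold: Black filtration manifold, 0.75 to 1.35 kg, hinged to the plate, free to swing up; 3 to 6 N rest on the bar once raised. Origin on its pivot axis, at base y = 360 mm, 34 mm up. End plate (foot, 85 mm wide, 106 mm high) at base y = 90 to 102 mm, on a thin rubber pad at the start; behind it three funnel holders 150 mm high, clamp levers out to base x = 65 mm.
- bar (a point): Middle of the lowest line of the manifold's round steel jacking bar (12 mm thick, 70 mm long, along base x). At the start 15 mm above the bench, 9 mm above the plate; should end 4 mm higher (2 to 7 mm). A steel tongue 24 mm wide, underside 19 mm above the bench, joins it to the foot 90 mm behind.
- tray: Open steel instrument tray, 156 x 126 mm, 62 mm high, walls and floor 3 mm, fixed to the bench. Origin on the bench below its centre, x along its length.
- lid: Loose flat cover on the tray, 162 (x) x 132 x 3 mm, 0.22 kg. Origin at the centre of its underside, on the tray's rim (62 mm up) at the start; z up. Lips reach 5 mm below the underside, inside the tray, so on the bench its origin is 5 mm up. Knob in the middle: black round head, 24 mm diameter, 15 to 35 mm above the origin, on a 12 mm stem.
- wedge: Orange wedge in the tray, flat, 0.09 kg, 30 mm wide. Origin on its underside below its grip fin; x to the nose. Nose edge at x = 88 mm, 4 mm thick; top climbs 1 in 5 to 18 mm at x = 18; butt at x = -18. Fin 14 mm thick (y), 30 long (x), 18 to 52 mm up. Flat on the plate it meets the bar when the bar is over x = 63; white line at x = 43 mm: bar raised 4 mm.
- cylinder: Bystander: white measuring cylinder, 60 mm foot, 155 mm tall. Origin under its centre.
- bottle: Bystander: white plastic bottle, 56 mm in diameter, 110 mm tall. Origin under its centre.
- beaker: Bystander: glass beaker, 64 mm in diameter, 75 mm tall. Origin under its centre.
- forceps: Bystander: steel forceps with a blue grip, 120 mm long (x), about 18 mm wide, 6 mm high, lying flat. Origin under its middle.

How it is judged (in metres and radians):
On the way, in this order (a step that is already met when the one before it is completed fails the run):
1. the cover is lifted clear of the tray in the gripper (height (world z) of lid above 0.085 m and contact force between lid and the fingers above 0.5 N), for 0.1 s.
2. the cover lies flat on the bench beside the tray, let go (height (world z) of lid below 0.012 m and angle between lid's own z axis and vertical below 0.1 rad and horizontal distance between lid and tray above 0.13 m and linear speed of lid below 0.02 m/s and contact force between lid and the fingers below 0.2 N and contact force between lid and the arm below 0.2 N and contact force between lid and base below 0.2 N), for 0.2 s.
3. the wedge is flat on the base plate in the lane, in the gripper, the bar not yet raised (z of wedge in the frame of base between 0.002 and 0.011 m and x of wedge in the frame of base between -0.03 and 0.03 m and angle between the x axis of wedge and the y axis of base, either way round below 0.3 rad and angle between wedge's own z axis and vertical below 0.1 rad and y of wedge in the frame of base between -0.17 and -0.058 m and z of bar in the frame of base below 0.0162 m and contact force between wedge and the fingers above 0.5 N), for 0.05 s.
At the end, for the whole second after the job is handed in: Bar raised 2 to 7 mm, carried by the wedge (over 1 N), which lies flat (within 5 mm of the plate, 0.1 rad), aligned within 0.3 rad and 30 mm of the lane, at rest, held by the fingers (over 1 N). Cover flat on the bench, right way up, 130 mm or more from the tray's centre, off the plate, untouched (all of step 2 and z of bar in the frame of base between 0.017 and 0.022 m and z of wedge in the frame of base between 0.002 and 0.011 m and x of wedge in the frame of base between -0.03 and 0.03 m and angle between the x axis of wedge and the y axis of base, either way round below 0.3 rad and angle between wedge's own z axis and vertical below 0.1 rad and y of wedge in the frame of base between -0.065 and -0.02 m and contact force between wedge and manifold above 1 N and contact force between wedge and the fingers above 1 N and linear speed of wedge below 0.01 m/s); the arm keeps its last pose, push and grip.
It fails at once if the gripper or arm presses on the manifold (contact force between manifold and the fingers above 1 N or contact force between manifold and the arm above 1 N).
It fails at once if a bystander is disturbed (distance of any of cylinder, bottle, beaker, forceps from where it was at the start of the episode above 0.03 m or angle between any of cylinder, bottle, beaker's own z axis and vertical above 0.4 rad).
It also fails if it takes over 58 s, if anything falls off the work surface, if the arm or the gripper's body presses on something with over 40 N, if the wrist force passes 120 N, or if a joint passes its speed limit or range.

## Working session

There is one attempt and no reset: what is moved stays moved. The work goes in short steps, Python scripts to look and compute and a shell command to move; the robot and the scene stay as the last step left them, time stands still between calls to the robot, and variables do not carry over. Pictures are saved under pics/ and viewed, at most 10 in all, crops included, and the job is handed in when it is done.

```bash
ls; mkdir -p pics
cat > h.py <<'E'
import numpy as np, cv2, pickle
from workcell import ctrl, ticket, get_image
def snap(cam,name):
    d=get_image(cam); cv2.imwrite(f'pics/{name}.png',d['img'][:,:,::-1]); pickle.dump(d,open(f'pics/{name}.pkl','wb')); return d
def load(n): return pickle.load(open(f'pics/{n}.pkl','rb'))
def ray(d,u,v):
    x,y=(u-d['cx'])/d['fx'],(v-d['cy'])/d['fy']; rd=np.hypot(x,y); r=rd
    for _ in range(30): r=rd/(1+d['k1']*r*r)
    s=r/rd if rd>0 else 1
    R=np.array(d['R']); t=np.array(d['t']); return -R.T@t, R.T@np.array([x*s,y*s,1])
def at(d,u,v,z):
    o,w=ray(d,u,v); return o+w*(z-o[2])/w[2]
def tri(*obs):
    A=np.zeros((3,3));b=np.zeros(3)
    for d,u,v in obs:
        o,w=ray(d,u,v); w=w/np.linalg.norm(w); P=np.eye(3)-np.outer(w,w); A+=P;b+=P@o
    return np.linalg.solve(A,b)
E
python3 - <<'E'
from h import *
for c in('top','scene'):
    d=snap(c,c+'0'); print(c,d['fx'],d['k1'],(-np.array(d['R']).T@d['t']).round(), np.array(d['R']).round(2).tolist())
o=ctrl.get_obs(); print(o)
E
```

```text
jog.py
pics
workcell.py
top 614.5189819520134 -0.18255840583959157 [ 267.   40. 1285.] [[-0.01, -1.0, 0.01], [-0.98, 0.01, -0.22], [0.22, -0.01, -0.98]]
scene 438.48331243732207 -0.05977995442973899 [1297.  138.  680.] [[-0.11, 0.99, -0.01], [0.62, 0.06, -0.79], [-0.78, -0.09, -0.62]]
{'t': 0.1, 'qpos': array([-1.25299638e+00,  4.23792948e-01,  1.63061280e+00, -1.71031145e-06,
        1.08859062e+00, -1.89918571e-02]), 'qvel': array([ 5.79171903e-04, -1.55627594e-03,  2.23364883e-05, -1.16085709e-04,
       -8.09711680e-04, -6.59488515e-04]), 'joint_torque': array([-5.79782791e-04, -5.45618320e+01, -2.74324572e+01,  6.45173807e-02,
        1.88827881e-02, -5.06715719e-05]), 'ee_pos': array([ 206.41606815, -589.41941206,  238.96190279]), 'orientation': array([-3.09578602e+00, -5.26303187e-01,  3.30410797e-04]), 'ft_force': array([-0.28150761,  0.23067341, -1.00728933]), 'moment': array([-0.03621041,  0.00230224, -0.02975958]), 'grasp_force': 0.0, 'width': 88.01282843637954}
```

View pics/top0.png

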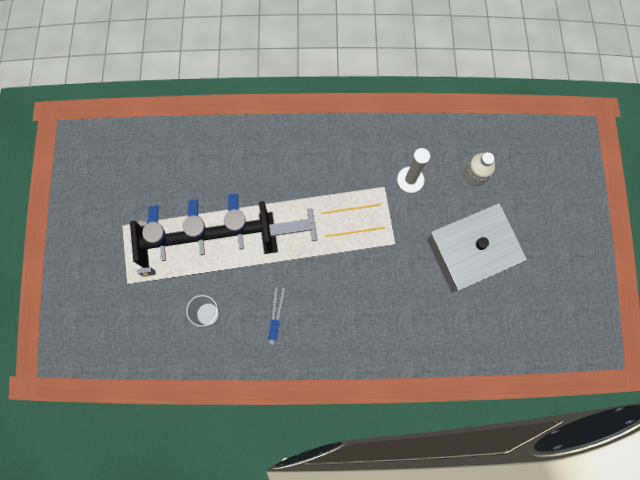

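View pics/scene0.png

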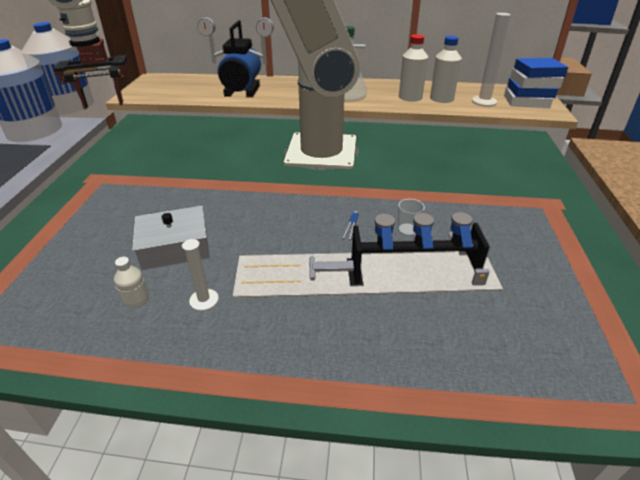

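The top view shows the covered tray with its knob at (482,243), the plate's lane corners at (385,188) and (394,243), the bar at (312,225), the cylinder foot at (411,180), the bottle at (480,170), the beaker at (203,311) and the forceps at (275,315). In the scene view the knob is at (167,218) and the bar at (312,267).

Run:
```python
from h import *
T,S=load('top0'),load('scene0')
print('knob',tri((T,482,243),(S,167,217)).round(1), at(T,482,243,97).round(1))
for n,u,v,z in [('pl1',385,188,6),('pl2',394,243,6),('pl3',128,283,6),('pl4',123,226,6),('bar1',310,210,27),('bar2',315,240,27),('lid',500,205,65),('lid',526,260,65),('lid',456,290,65),('lid',431,234,65),('cyl',411,180,0),('bot',478,180,0),('fence',40,390,0),('fence',622,380,0),('fence',600,115,0),('forc',272,343,3)]: print(n,at(T,u,v,z)[:2].round(1))
for n,u,v,z in [('pl',239,255,6),('pl',235,294,6),('pl',499,289,6),('bar',312,257,27),('bar',314,278,27)]: print('S',n,at(S,u,v,z)[:2].round(1))
```

```text
knob [ 527.5 -302.    88.7] [ 525.7 -299.6   97. ]
pl1 [ 670.7 -118.5]
pl2 [ 547.5 -133.3]
pl3 [465.8 436.3]
pl4 [591.6 454.4]
bar1 [616.5  45.6]
bar2 [551.1  35.6]
lid [ 613.9 -353.8]
lid [ 495.6 -400.4]
lid [ 435.9 -248.2]
lid [ 552.7 -202.7]
cyl [ 690.8 -177.8]
bot [ 690.5 -329. ]
fence [235.  626.7]
fence [ 238.6 -627.6]
fence [ 855.3 -645.8]
forc [338.6 127. ]
S pl [ 548.4 -135.5]
S pl [ 672.4 -112.5]
S pl [599.5 448.4]
S bar [561.   38.8]
S bar [627.8  51.2]
```

```bash
cat >> h.py <<'E'
from scipy.spatial.transform import Rotation as Ro
def go(x,y,z,yaw=None):
    """print delta in tool axes (mm) and turn about tool z (rad); yaw = world angle of tool x"""
    o=ctrl.get_obs(); R=Ro.from_rotvec(o['orientation']); M=R.as_matrix()
    cur=np.arctan2(M[1,0],M[0,0])
    print('pos',o['ee_pos'].round(1),'yaw',cur.round(3),'tilt',M[:,2].round(3),'w',round(o['width'],1),'g',round(o['grasp_force'],1),'F',o['ft_force'].round(1),'q6',o['qpos'][5].round(2),'t',round(o['t'],2))
    print('delta tool',(M.T@(np.array([x,y,z])-o['ee_pos'])).round(1), 'turn', None if yaw is None else (-((yaw-cur+np.pi/2)%np.pi-np.pi/2)).round(3))
E
python3 - <<'E'
from h import *
go(526,-301,240)
go(450,-330,240)
E
```

```text
pos [ 206.4 -589.4  239. ] yaw 0.337 tilt [-0.     0.001 -1.   ] w 88.0 g 0.0 F [-0.3  0.2 -1. ] q6 -0.02 t 0.1
delta tool [ 396.9 -166.6   -0.8] turn None
pos [ 206.4 -589.4  239. ] yaw 0.337 tilt [-0.     0.001 -1.   ] w 88.0 g 0.0 F [-0.3  0.2 -1. ] q6 -0.02 t 0.1
delta tool [ 315.6 -164.4   -0.8] turn None
```

The manual's scale: shifts go in shares of 0.5 m and turns go in shares of pi rad. Converting my numbers, 35 mm / 500 = 0.07, -18 mm / 500 = -0.036.

```bash
echo '[{"x":0.07,"y":-0.036},{"x":0.07,"y":-0.036},{"x":0.07,"y":-0.036},{"x":0.07,"y":-0.036},{"x":0.07,"y":-0.036}]' | python3 jog.py 88 >/dev/null; echo '[{"x":0.07,"y":-0.036},{"x":0.07,"y":-0.036},{"x":0.07,"y":-0.036},{"x":0.07,"y":-0.036},{}]' | python3 jog.py
python3 -c "
from h import *
snap('wrist','w1')"
echo '[{"x":0.07},{"x":0.07},{"x":0.02},{},{}]' | python3 jog.py
python3 - <<'E'
from h import *
snap('wrist','w2');go(526,-301,240)
cv2.imwrite('pics/w12.png',np.vstack([cv2.imread('pics/w1.png'),cv2.imread('pics/w2.png')])[:, :])
a=np.hstack([cv2.imread('pics/w1.png'),cv2.imread('pics/w2.png')]);cv2.imwrite('pics/w12.png',cv2.resize(a,(800,300),interpolation=cv2.INTER_AREA))
E
```

```text
t: 0.93
ee_pos: [453.9, -328.5, 239.5]
orientation: [-3.095, -0.534, -0.002]
ft_force: [0.4, 0.4, -0.2]
width: 87.7
grasp_force: 0.0
t: 1.4
ee_pos: [524.8, -307.0, 239.0]
orientation: [-3.096, -0.527, 0.002]
ft_force: [0.3, 0.6, -0.0]
width: 87.6
grasp_force: 0.0
pos [ 524.2 -307.1  239.1] yaw 0.336 tilt [-0.002  0.    -1.   ] w 88.0 g 0.0 F [ 0.3 -0.6  0.3] q6 0.69 t 1.45
delta tool [ 3.7 -5.2 -0.9] turn None
```

View pics/w12.png

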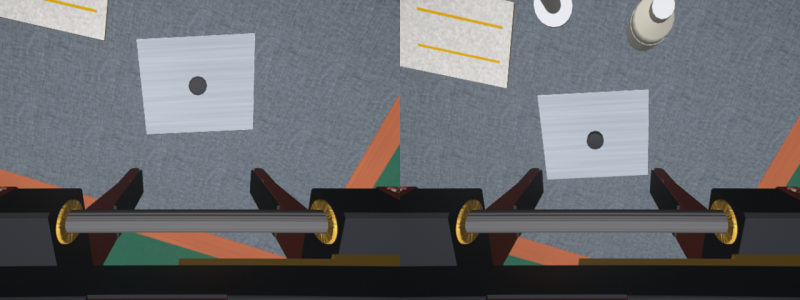

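Both wrist views show the lid with its dark knob at about (317,137) and (312,224) in full-resolution pixels. I'll triangulate the knob and the lid corners.

Run:
```python
from h import *
A,B=load('w1'),load('w2')
def blob(d,u,v):
    g=cv2.cvtColor(d['img'],cv2.COLOR_RGB2GRAY); n,l,s,c=cv2.connectedComponentsWithStats((g<100).astype(np.uint8)); i=l[v,u]; print(s[i]); return c[i]
a,b=blob(A,317,137),blob(B,312,224)
print('knob',tri((A,*a),(B,*b)).round(1),at(B,*b,97)[:2].round(1),at(A,*a,97)[:2].round(1))
def quad(d,u,v):
    g=cv2.cvtColor(d['img'],cv2.COLOR_RGB2GRAY); m=(cv2.blur(g,(3,3))>165).astype(np.uint8); n,l,s,c=cv2.connectedComponentsWithStats(m); i=l[v,u]; print(s[i])
    k=cv2.findContours((l==i).astype(np.uint8),0,2)[0][0]; p=cv2.approxPolyDP(cv2.convexHull(k),8,True)[:,0]; return p
qa,qb=quad(A,317,80),quad(B,312,170); print(qa.tolist(),qb.tolist())
```

```text
[302 122  29  30 641]
[299 210  26  29 595]
knob [ 529.2 -303.4   89.3] [ 530.8 -302.9] [ 528.9 -303.5]
[  218    53   190   162 26613]
[  220   143   178   144 22148]
[[407, 54], [403, 206], [235, 213], [219, 63]] [[396, 143], [395, 278], [236, 285], [221, 153]]
```

In the tool's units: 35 mm / 500 = 0.07, 5.4 mm / 500 = 0.0108.

```bash
python3 -c "
from h import *
A,B=load('w1'),load('w2')
for p,q in [((407,54),(396,143)),((403,206),(395,278)),((235,213),(236,285)),((219,63),(221,153))]: print(tri((A,*p),(B,*q)).round(1))"
echo '[{"x":0.0108,"y":-0.005,"z":0.07},{"z":0.07},{"z":0.06},{"z":0.06},{"z":0.044}]' | python3 jog.py
echo '[{},{},{},{},{}]' | python3 jog.py 0
echo '[{},{},{},{},{}]' | python3 jog.py
```

```text
[ 619.8 -353.3   60.6]
[ 498.3 -402.7   60.6]
[ 438.1 -253.3   61.2]
[ 558.9 -205.6   65.5]
t: 1.87
ee_pos: [527.3, -302.7, 85.4]
orientation: [-3.096, -0.524, 0.004]
ft_force: [0.2, -0.3, 0.1]
width: 88.0
grasp_force: 0.0
t: 2.28
ee_pos: [530.5, -302.9, 89.3]
orientation: [3.096, 0.526, 0.002]
ft_force: [0.2, -0.4, -0.6]
width: 57.9
grasp_force: 0.0
t: 2.7
ee_pos: [530.2, -302.2, 87.7]
orientation: [3.097, 0.527, 0.0]
ft_force: [-0.3, -2.6, -0.3]
width: 24.7
grasp_force: 1.7
```

In the tool's units: -20 mm / 500 = -0.04, -10 mm / 500 = -0.02.

```bash
echo '[{},{},{"z":-0.02},{"z":-0.04},{"z":-0.04}]' | python3 jog.py
echo '[{"z":-0.03},{"z":-0.01},{},{}]' | python3 jog.py
python3 -c "
from h import *
go(384,-360,160)"
```

```text
t: 3.12
ee_pos: [529.2, -301.8, 137.6]
orientation: [-3.095, -0.526, 0.003]
ft_force: [0.9, -0.5, -2.0]
width: 23.9
grasp_force: 30.0
t: 3.45
ee_pos: [529.8, -302.1, 157.5]
orientation: [-3.097, -0.526, 0.0]
ft_force: [-0.6, 0.1, -2.0]
width: 23.8
grasp_force: 30.0
pos [ 529.8 -302.1  157.5] yaw 0.337 tilt [-0.  0. -1.] w 23.8 g 30.0 F [-0.6  0.1 -2. ] q6 0.7 t 3.45
delta tool [-156.7    6.5   -2.5] turn None
```

In the tool's units: -34 mm / 500 = -0.068, -28 mm / 500 = -0.056.

```bash
echo '[{"x":-0.03,"y":0.002},{"x":-0.056,"y":0.002},{"x":-0.068,"y":0.002},{"x":-0.068,"y":0.002},{"x":-0.056,"y":0.002}]' | python3 jog.py
echo '[{"x":-0.036,"y":0.002},{"z":0.03},{"z":0.06},{"z":0.06},{"z":0.05}]' | python3 jog.py
echo '[{"z":0.026},{"z":0.014},{"z":0.008},{"z":0.004},{}]' | python3 jog.py
```

```text
t: 3.87
ee_pos: [397.1, -352.5, 156.2]
orientation: [-3.095, -0.526, 0.004]
ft_force: [0.8, -0.4, -2.4]
width: 23.3
grasp_force: 30.0
t: 4.28
ee_pos: [382.0, -359.3, 55.5]
orientation: [-3.096, -0.525, 0.002]
ft_force: [0.0, 0.4, -2.2]
width: 23.2
grasp_force: 30.0
t: 4.7
ee_pos: [383.8, -360.0, 31.8]
orientation: [3.097, 0.526, 0.0]
ft_force: [0.2, 0.8, -1.5]
width: 23.1
grasp_force: 30.0
```

In the tool's units: 1 mm / 500 = 0.002.

```bash
echo '[{"z":0.002},{}]' | python3 jog.py; echo '[{"z":0.002},{}]' | python3 jog.py
```

```text
t: 4.87
ee_pos: [384.3, -360.2, 31.4]
orientation: [3.096, 0.526, 0.001]
ft_force: [0.1, -0.1, -2.7]
width: 23.3
grasp_force: 30.0
t: 5.03
ee_pos: [384.4, -360.3, 30.7]
orientation: [3.096, 0.527, 0.001]
ft_force: [-1.3, 0.5, 4.4]
width: 23.4
grasp_force: 30.0
```

In the tool's units: -40 mm / 500 = -0.08, 35 mm / 500 = 0.07.

```bash
echo '[{},{},{},{},{}]' | python3 jog.py 60
echo '[{"z":-0.02},{"z":-0.06},{"z":-0.08},{"z":-0.08},{"z":-0.08}]' | python3 jog.py 60
echo '[{"x":0.04,"z":-0.08},{"x":0.07,"z":-0.02},{"x":0.07},{},{}]' | python3 jog.py 
python3 -c "
from h import *
snap('wrist','w3');go(0,0,0)"
echo '[{"x":0.07},{"x":0.05},{},{}]' | python3 jog.py
python3 - <<'E'
from h import *
snap('wrist','w4');go(528,-303,240)
a=np.hstack([cv2.imread('pics/w3.png')[:420],cv2.imread('pics/w4.png')[:420]]);cv2.imwrite('pics/w34.png',cv2.resize(a,(800,262),interpolation=cv2.INTER_AREA))
E
```

```text
t: 5.45
ee_pos: [383.9, -359.8, 29.7]
orientation: [3.097, 0.527, 0.0]
ft_force: [-0.4, -0.2, -0.1]
width: 53.0
grasp_force: 0.0
t: 5.87
ee_pos: [383.5, -359.4, 191.8]
orientation: [-3.097, -0.526, 0.001]
ft_force: [0.3, -0.5, 0.7]
width: 59.8
grasp_force: 0.0
t: 6.28
ee_pos: [468.6, -329.8, 237.8]
orientation: [3.096, 0.53, 0.001]
ft_force: [-0.8, -0.2, 0.2]
width: 59.9
grasp_force: 0.0
pos [ 467.4 -330.   237.1] yaw 0.338 tilt [-0.001  0.    -1.   ] w 60.1 g 0.0 F [-0.8 -0.4  0.2] q6 0.6 t 6.33
delta tool [-331.3 -466.3  237.5] turn None
t: 6.67
ee_pos: [523.5, -310.6, 236.3]
orientation: [-3.096, -0.527, 0.002]
ft_force: [-0.1, -0.7, -0.5]
width: 60.0
grasp_force: 0.0
pos [ 522.7 -310.8  236.3] yaw 0.337 tilt [-0.002  0.001 -1.   ] w 60.0 g 0.0 F [-0.2 -0.3 -0.5] q6 0.68 t 6.72
delta tool [ 7.5 -5.6 -3.7] turn None
```

View pics/w34.png

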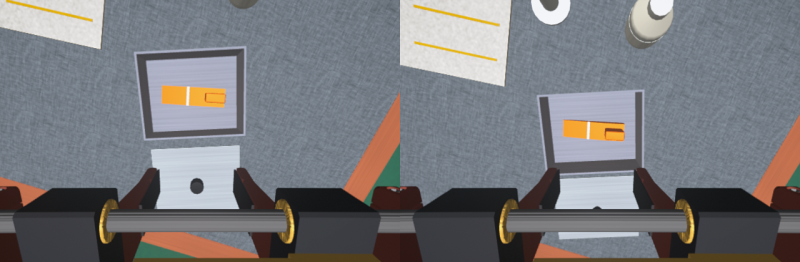

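The lid lies flat beside the tray. The wedge lies with its nose to the left and its fin at about (215,97) in the left picture and (614,134) in the right one. I'll crop and enlarge both.

Run:
```python
from h import *
a=cv2.imread('pics/w3.png')[110:200,240:380];b=cv2.imread('pics/w4.png')[165:255,240:380]
cv2.imwrite('pics/c34.png',cv2.resize(np.vstack([a,b]),None,fx=3.3,fy=3.3,interpolation=cv2.INTER_CUBIC))
```

```text
(no output)
```

View pics/c34.png

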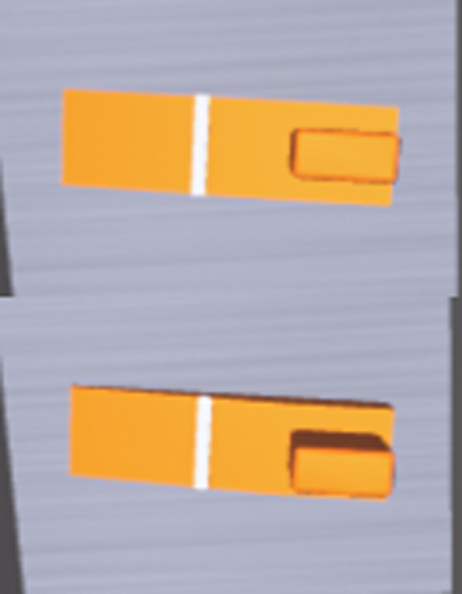

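The enlarged crop shows the fin top as a quad centred at crop (345,155) in the upper view and (342,472) in the lower one. The nose edge is at x≈62 and 71, and the white line at x≈200.

Run:
```python
from h import *
A,B=load('w3'),load('w4')
f=lambda x,y,v0,dy:(240+(x+.5)/3.3-.5, v0+(y-dy+.5)/3.3-.5)
P=[((293,129),(293,447)),((399,133),(392,452)),((397,182),(390,497)),((293,178),(292,492)),((62,89),(71,385)),((62,185),(71,474)),((203,95),(205,397)),((197,195),(202,488))]
X=[]
for p,q in P:
    a=f(*p,110,0);b=f(*q,165,297); x=tri((A,*a),(B,*b)); X.append(x); print(x.round(1), at(A,*a,55)[:2].round(1),at(B,*b,55)[:2].round(1))
X=np.array(X); fin=X[:4].mean(0)
F=np.array([(at(A,*f(*p,110,0),55)+at(B,*f(*q,165,297),55))/2 for p,q in P[:4]]).mean(0)
N=np.array([(at(A,*f(*p,110,0),7)+at(B,*f(*q,165,297),7))/2 for p,q in P[4:6]]).mean(0)
d=N-F; print('fin',fin.round(1),F.round(1),'nose',N.round(1),np.hypot(d[0],d[1]),'yaw',np.arctan2(d[1],d[0]))
go(F[0],F[1],45,np.arctan2(d[1],d[0])-np.pi/2)
```

```text
[ 539.1 -319.6   52.5] [ 539.  -319.4] [ 539.5 -319.5]
[ 547.8 -347.7   55. ] [ 547.8 -347.9] [ 547.7 -347.4]
[ 535.  -352.    55.2] [ 535.1 -352.3] [ 534.9 -351.8]
[ 526.3 -324.1   52.6] [ 526.3 -324. ] [ 526.7 -323.9]
[ 526.9 -247.     3.9] [ 527.7 -255. ] [ 535.3 -252.8]
[ 498.  -255.9    4.2] [ 502.6 -262.7] [ 510.2 -260.5]
[ 539.9 -290.8   17.9] [ 539.2 -292.6] [ 544.8 -290.5]
[ 510.4 -299.2   15. ] [ 512.8 -299.8] [ 519.  -298.3]
fin [ 537.  -335.9   53.8] [ 537.1 -335.8   55. ] nose [ 512.8 -251.8    7. ] 87.43627542694179 yaw 1.852716872980259
pos [ 522.7 -310.8  236.3] yaw 0.337 tilt [-0.002  0.001 -1.   ] w 60.0 g 0.0 F [-0.2 -0.3 -0.5] q6 0.68 t 6.72
delta tool [  5.6  28.6 191.2] turn 0.055
```

In the tool's units: 28.6 mm / 500 = 0.0572, 5.6 mm / 500 = 0.0112, -0.12 rad / 3.1416 = -0.0382.

```bash
echo '[{"x":0.0112,"y":0.0572},{"rz":-0.0382},{"rz":-0.0382},{"rz":-0.0382},{"rz":-0.0382}]' | python3 jog.py 50 >/dev/null
echo '[{"z":0.06,"rz":-0.0382},{"z":0.06,"rz":-0.0382},{"z":0.06,"rz":-0.0382},{"z":0.04,"rz":-0.0382},{"rz":-0.0382}]' | python3 jog.py >/dev/null
echo '[{"rz":-0.0382},{"rz":-0.0382},{"rz":-0.0382},{"rz":-0.0242},{}]' | python3 jog.py
python3 -c "
from h import *
go(537.1,-335.8,43,1.8527)"
```

```text
t: 7.97
ee_pos: [537.0, -336.5, 126.8]
orientation: [-1.885, -2.512, 0.001]
ft_force: [-0.2, -0.4, -0.2]
width: 50.0
grasp_force: 0.0
pos [ 537.  -336.5  126.8] yaw 1.854 tilt [-0.001  0.001 -1.   ] w 50.0 g 0.0 F [-0.2 -0.4 -0.2] q6 -0.86 t 7.97
delta tool [ 0.6  0.4 83.8] turn 0.001
```

In the tool's units: 30 mm / 500 = 0.06, 16 mm / 500 = 0.032.

```bash
echo '[{"x":0.001,"y":0.0008,"z":0.06},{"z":0.06},{"z":0.032},{"z":0.016},{}]' | python3 jog.py
echo '[{},{},{},{},{}]' | python3 jog.py 0
echo '[{},{},{}]' | python3 jog.py
```

```text
t: 8.38
ee_pos: [537.2, -334.9, 41.1]
orientation: [-1.888, -2.506, 0.001]
ft_force: [-0.1, -0.0, -0.3]
width: 50.2
grasp_force: 0.0
t: 8.8
ee_pos: [539.6, -335.6, 43.9]
orientation: [1.886, 2.51, 0.0]
ft_force: [-0.2, -0.0, 0.9]
width: 20.0
grasp_force: 0.0
t: 9.05
ee_pos: [539.5, -335.4, 43.6]
orientation: [1.887, 2.511, 0.0]
ft_force: [-1.3, 1.3, 6.0]
width: 13.5
grasp_force: 30.0
```

In the tool's units: -35 mm / 500 = -0.07, -30 mm / 500 = -0.06.

```bash
echo '[{"z":-0.02},{"z":-0.05},{"z":-0.07},{"z":-0.06},{"z":-0.04}]' | python3 jog.py
echo '[{"x":0.03,"y":0.018},{"x":0.058,"y":0.032},{"x":0.058,"y":0.032},{"x":0.058,"y":0.032},{"x":0.058,"y":0.032}]' | python3 jog.py >/dev/null
echo '[{"x":0.058,"y":0.034},{"x":0.058,"y":0.034},{"x":0.03,"y":0.02},{"rz":0.0223},{"rz":0.0232}]' | python3 jog.py >/dev/null
echo '[{},{}]' | python3 jog.py
python3 - <<'E'
from h import *
snap('wrist','w5');go(601,-72,100,1.711)
E
echo '[{"x":0.04,"y":0.018},{"x":0.04,"y":0.01},{},{}]' | python3 jog.py
python3 - <<'E'
from h import *
snap('wrist','w6');go(601,-72,100,1.711)
a=np.hstack([cv2.imread('pics/w5.png')[:420],cv2.imread('pics/w6.png')[:420]]);cv2.imwrite('pics/w56.png',cv2.resize(a,(800,262),interpolation=cv2.INTER_AREA))
E
```

```text
t: 9.47
ee_pos: [540.0, -335.7, 166.3]
orientation: [1.885, 2.509, 0.0]
ft_force: [0.2, -0.1, -1.5]
width: 13.8
grasp_force: 30.0
t: 10.47
ee_pos: [594.7, -106.6, 163.2]
orientation: [-2.059, -2.373, 0.0]
ft_force: [-2.1, 0.2, -0.4]
width: 14.0
grasp_force: 29.9
pos [ 594.6 -106.9  163.1] yaw 1.712 tilt [-0.  0. -1.] w 13.5 g 29.9 F [-0.4 -0.3 -0. ] q6 -0.34 t 10.52
delta tool [33.6 11.2 63.1] turn 0.001
t: 10.85
ee_pos: [603.0, -65.0, 163.0]
orientation: [-2.059, -2.373, 0.0]
ft_force: [-0.2, -0.7, -0.5]
width: 14.0
grasp_force: 29.9
pos [602.9 -65.6 162.9] yaw 1.711 tilt [-0. -0. -1.] w 14.2 g 29.9 F [ 0.3 -0.7 -1.3] q6 -0.27 t 10.9
delta tool [-6.1 -2.8 63. ] turn 0.0
```

View pics/w56.png

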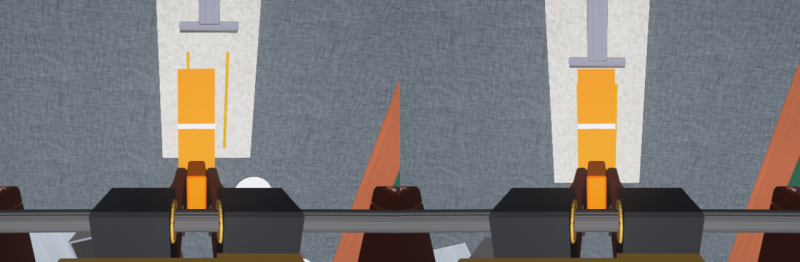

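Wedge held level over the lane. The bar is at about (334,43) full resolution in the first view and (315,99) in the second. I'll enlarge both to get the bar ends and plate edges.

Run:
```python
from h import *
a=cv2.imread('pics/w5.png')[0:120,230:430];b=cv2.imread('pics/w6.png')[60:180,215:415]
cv2.imwrite('pics/c56.png',cv2.resize(np.vstack([a,b]),None,fx=2.5,fy=2.5,interpolation=cv2.INTER_CUBIC))
```

```text
(no output)
```

View pics/c56.png

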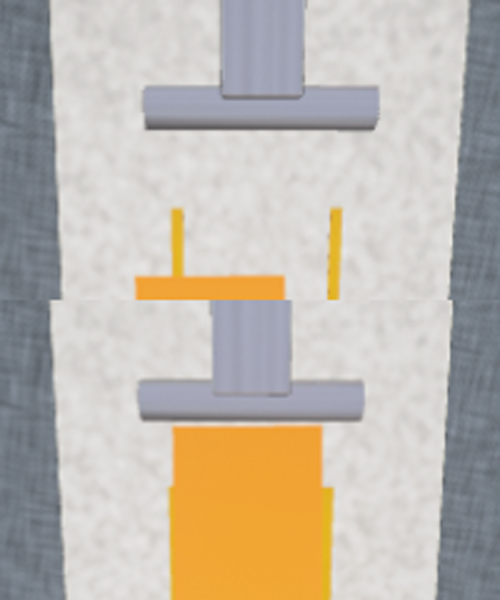

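The crop shows the bar from x=145 to 378, centre row 108, in the upper view, and from 138 to 363, centre row 400, in the lower one. The lane lines end at row 208, x=177 and 335.

Run:
```python
from h import *
A,B=load('w5'),load('w6')
fa=lambda x,y:(230+(x+.5)/2.5-.5,(y+.5)/2.5-.5)
fb=lambda x,y:(215+(x+.5)/2.5-.5,60+(y-300+.5)/2.5-.5)
L=tri((A,*fa(145,108)),(B,*fb(138,400)));R=tri((A,*fa(378,108)),(B,*fb(363,400)))
print('bar',L.round(1),R.round(1),((L+R)/2).round(1))
for d,f,p,q in[(A,fa,(145,108),(378,108)),(B,fb,(138,400),(363,400))]:
    l,r=at(d,*f(*p),21),at(d,*f(*q),21); e=r-l; print('z21',((l+r)/2).round(1),np.hypot(*e[:2]).round(1),'base y yaw',np.arctan2(e[1],e[0])+np.pi/2)
for d,f,ps in[(A,fa,[(50,0),(62,299),(470,0),(452,299),(177,208),(335,208)]),(B,fb,[(50,300),(68,599),(452,300),(434,599)])]:
    print([at(d,*f(*p),6)[:2].round(1).tolist() for p in ps])
```

```text
bar [553.5  35.6  21.6] [623.2  45.7  20.2] [588.4  40.7  20.9]
z21 [588.6  40.5  21. ] 70.3 base y yaw 1.710712346613086
z21 [588.   40.7  21. ] 70.6 base y yaw 1.7116212875660906
[[519.7, 64.9], [531.5, -21.1], [647.7, 82.9], [660.8, -2.9], [566.0, 12.1], [617.1, 19.3]]
[[519.9, 63.1], [533.7, -30.5], [647.5, 81.2], [660.4, -12.5]]
```

In the tool's units: 35 mm / 500 = 0.07, 30 mm / 500 = 0.06.

```bash
echo '[{"x":-0.01,"y":0.0008,"z":0.04},{"z":0.07},{"z":0.06},{"z":0.03},{"z":0.016}]' | python3 jog.py 
echo '[{"z":0.008},{"z":0.004},{},{}]' | python3 jog.py
echo '[{"z":0.002},{}]' | python3 jog.py
python3 -c "
from h import *
go(588.3,40.6,46,1.711)"
```

```text
t: 11.32
ee_pos: [602.3, -71.1, 52.4]
orientation: [-2.06, -2.367, 0.004]
ft_force: [-0.5, 0.5, -0.9]
width: 13.8
grasp_force: 29.9
t: 11.65
ee_pos: [605.1, -70.4, 50.1]
orientation: [2.061, 2.369, 0.002]
ft_force: [-0.3, 0.0, -1.1]
width: 13.8
grasp_force: 29.9
t: 11.82
ee_pos: [604.7, -70.2, 48.8]
orientation: [2.061, 2.37, 0.001]
ft_force: [0.4, -0.4, -1.0]
width: 14.0
grasp_force: 29.9
pos [604.7 -70.2  48.8] yaw 1.71 tilt [ 0.001 -0.    -1.   ] w 14.0 g 29.9 F [ 0.4 -0.4 -1. ] q6 -0.27 t 11.82
delta tool [112.   -0.9   2.7] turn -0.001
```

In the tool's units: 1 mm / 500 = 0.002, -0.5 mm / 500 = -0.001.

```bash
echo '[{"y":-0.001,"z":0.002},{},{}]' | python3 jog.py
echo '[{"z":0.002},{},{}]' | python3 jog.py
```

```text
t: 12.07
ee_pos: [603.7, -70.1, 47.1]
orientation: [2.062, 2.37, 0.0]
ft_force: [0.1, 0.6, 0.4]
width: 14.1
grasp_force: 29.9
t: 12.32
ee_pos: [603.8, -70.1, 46.6]
orientation: [2.062, 2.37, 0.0]
ft_force: [-1.8, 0.6, 5.9]
width: 13.7
grasp_force: 30.0
```

In the tool's units: 12 mm / 500 = 0.024, 8 mm / 500 = 0.016.

```bash
echo '[{"x":0.016},{"x":0.024},{"x":0.024},{"x":0.016},{"x":0.008}]' | python3 jog.py
echo '[{"x":0.008},{"x":0.006},{"x":0.006},{"x":0.004},{}]' | python3 jog.py
python3 -c "
from h import *
go(588.3,40.6,46,1.711)"
```

```text
t: 12.73
ee_pos: [598.1, -25.0, 46.6]
orientation: [2.059, 2.371, 0.001]
ft_force: [0.1, -4.2, 5.1]
width: 13.8
grasp_force: 30.0
t: 13.15
ee_pos: [596.9, -14.5, 46.6]
orientation: [2.059, 2.37, 0.001]
ft_force: [1.4, -6.9, 6.1]
width: 13.9
grasp_force: 30.0
pos [596.9 -14.5  46.6] yaw 1.711 tilt [ 0.002 -0.001 -1.   ] w 13.9 g 30.0 F [ 1.4 -6.9  6.1] q6 -0.18 t 13.15
delta tool [55.8 -0.8  0.5] turn -0.0
```

In the tool's units: 3 mm / 500 = 0.006, 2 mm / 500 = 0.004.

```bash
echo '[{"x":0.006},{"x":0.006},{"x":0.006},{"x":0.004},{"x":0.004}]' | python3 jog.py
echo '[{"x":0.002},{},{}]' | python3 jog.py
python3 - <<'E'
from h import *
go(588.3,40.6,46,1.711)
d=snap('wrist','w7');S=snap('scene','s7')
a=cv2.resize(cv2.imread('pics/w7.png')[0:340,200:440],(424,600)); b=cv2.resize(cv2.imread('pics/s7.png')[190:350,100:420],(376,188))
c=np.zeros((600,800,3),np.uint8); c[:,:424]=a; c[:188,424:]=b; cv2.imwrite('pics/f7.png',c)
E
```

```text
t: 13.57
ee_pos: [595.2, -2.1, 46.6]
orientation: [2.059, 2.369, 0.001]
ft_force: [2.1, -10.2, 4.4]
width: 14.1
grasp_force: 30.0
t: 13.82
ee_pos: [595.0, -0.9, 46.6]
orientation: [2.059, 2.369, 0.001]
ft_force: [2.2, -8.5, 4.6]
width: 14.1
grasp_force: 30.0
pos [595.   -0.9  46.6] yaw 1.711 tilt [ 0.002 -0.001 -1.   ] w 14.1 g 30.0 F [ 2.2 -8.5  4.6] q6 -0.16 t 13.82
delta tool [42.  -0.8  0.5] turn -0.0
```

View pics/f7.png

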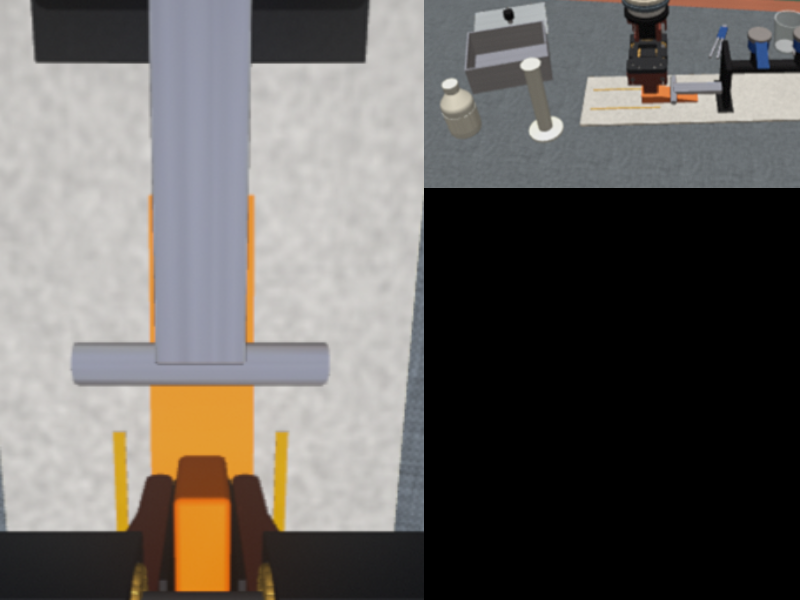

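The white line is hidden right beneath the bar (row ~363 in the left crop), the wedge is centred in the lane and held by the fin, and the lid and bystanders are where they were left.

```bash
echo '[{},{},{}]' | python3 jog.py; python3 -c "
from h import *
print(ticket.close_job())"
```

```text
t: 14.17
ee_pos: [595.0, -0.9, 46.6]
orientation: [2.059, 2.369, 0.001]
ft_force: [2.2, -9.1, 4.8]
width: 13.7
grasp_force: 30.0
the job is handed in; nothing more can be done
None
```

I handed the job in at 14.2 s with the cover lying flat on the bench beside the tray and the wedge still gripped under the bar; by its measured position (about 42 mm short of the bar, white line hidden beneath it) the bar is raised about 4 mm, though no verdict was returned.

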